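Roll the shaft blank into the V-block

ROBOT

A 7-joint arm with a two-finger parallel gripper is mounted at the origin on the work surface; the furniture and walls round the work are solid. World frame = base frame: x ahead of the robot, y to its left, z up, the work surface at z = 0. Lengths are in m, angles in degrees, forces in N, time in s.
With the tool pointing down it reaches from about 0.35 to 0.9 m from the base axis. Payload 7.2 kg.
Tool frame: the origin (TCP) lies on the centre line of the jaws, within the pads' length; the fingertips stand 11 mm ahead of it and the grasp point (between the pads) lies 8 mm behind it; z points along the fingers, y is the line along which they close (so a half turn about z gives the same grasp; the last joint's range is limited). The gripper opens to 88 mm and grips with 3 to 60 N. Pads are 20 mm wide; open, the fingers measure 115 mm over their backs; the gripper's body (75 mm by 178 mm) begins 61 mm behind the grasp point.
Start: joints at [-69.97, 23.554, -0.728, 91.456, 0.321, 64.991, -4.71], TCP at [0.254, 0.571, 0.234] pointing down, gripper open.
Joint ranges: [-169.25, 169.25], [-16.82, 113.86], [-84.01, 82.57], [7.8, 145.47], [-59.2, 239.2], [7.22, 106.19], [-163.78, 163.78]. Speed limits (degrees/s): [136.94, 136.94, 172.46, 172.46, 180, 180, 180].

INTERFACE

Orientations are given as a 3x3 rotation matrix whose columns are the frame's x, y, z axes.
In Python, from rig import bot gives the robot as it stands.
- The arm moves only by the tool jog_arm, never from a script. Its argument "moves" is a list of rows, each a list of 3 entries, a list of its own where there are three numbers: the shift along the tool's x, y, z in mm, then the turn, a rotation vector about the tool's x, y, z in rad, then the finger opening in mm, from 0 to 87.8. A call has 1 to 5 rows; each row shifts and turns the commanded pose from where the row before left it, along the tool's axes as they then stand; what a row does not reach is not made up. A row lasts 1/10 s, in which the tool goes at most 50 mm and 8.59 degrees, less where a joint would pass 70% of its speed; a pose out of reach is approached as far as the arm can. A call is refused whole if a number of a shift passes 50 or a number of a turn 0.15, either way. A call with a gripper value outside its range is refused whole. The fingers move at their own pace and stop on an object; "force" is the grip in N (left out, the last holds). Time passes only in rows, so rows that do not move let the fingers close. It gives the time, the measured TCP pose, the force, the opening and the grip force at its end, in the units of the state.
- bot.read_state(): the state, without advancing time (a new reading comes with each control period).
- bot.grab_frame(name): name is "side" or "top" or "wrist"; returns a dict with "img" (420x560x3 uint8, blue, green, red), "camera_matrix" (3x3 intrinsics, pixels), "pose" (4x4, takes a point from camera to world coordinates). Camera axes: x right, y up, looking along -z (the intrinsics and any distortion apply to the point x, -y, -z); pixel columns grow to the right and rows downward; lengths in m; the calibration is good to about 2 mm. A picture is of the moment at which its call begins. There is no depth.
- bot.job_done(): hands the job in; it is judged then, once.
The state is a dict: "t": time; "joints": joint angles; "qd": joint speeds; "tau": joint torques, N m; "eef_pos": TCP position; "orientation": TCP orientation; "wrist_force": force on the tool from outside, world axes, zero at the start; "moment": the same for the moment, N m; "width": finger opening in m; "finger_force": force on a finger pad.
Only numpy, scipy, OpenCV 4.12 (cv2) and the standard library are available. Lean on these libraries where they do the work, as an engineer would, in place of code of your own. Each camera call takes 0.05 s, during which the arm holds its last target. There are 200 camera calls.

TASK

Roll the round aluminium bar along the bench by pushing its side, up the ramp of the steel V-block, until it drops into the V; then push the bar lengthwise along the groove until its end touches the stop plate, and move clear. Only push with the fingers: do not pinch or lift the bar, push gently, and leave the spool, the carton and the jar standing where they are.

Things in the scene. Friction and masses are not known exactly. Their poses are not given: they have to be found in the camera images.
- bar: Shaft blank: solid aluminium round bar, 40 mm diameter, 150 mm long, about 0.5 kg, lying on the bench before the V-block's ramp, up to 0.2 rad off parallel to the groove. Smooth (friction about 0.35): it rolls freely and keeps rolling when let go. Origin at the middle of its axis, 20 mm above the bench; own x runs along the axis, y and z turn as it rolls. Dark keyway mark near the +x end.
- v_block: Steel V-block screwed to the bench. Origin at bench height below the bottom of the groove, at mid-length; x along the groove, z up. Block and ramp run from x = -65 to +65 mm. 90 degree V, its bottom line 4 mm above the bench; run-in ramp on the +y side, where the bar starts; on the -y side a cheek 38 mm high, back at y = -46 mm, then a flange 8 mm high to y = -74 mm.
- ramp_foot (a point): Middle of the foot of the V-block's ramp, at bench height, block y = +98 mm (axes as the block). From here the flat ramp, 130 mm wide with no side walls, rises toward -y to a lip 20 mm high at block y = +18 to +16 mm; there the groove face falls at 45 degrees to the bottom at y = 0.
- seat (a point): Where the middle of the bar's axis lies when the job is done: block x = -10 mm, y = 0, 32 mm above the bench (axes as the block). The bar's free (-x) end then stands 20 mm out of the open end of the block, above bare bench.
- stop (a point): Middle of the inner face of the dark stop plate across the block's +x end, at the height of the seated bar's axis: block x = +65 mm, y = 0, 32 mm up (axes as the block). The plate is 8 mm thick, 56 mm high, and reaches from block y = -46 to +22 mm. The -x end of the block is open.
- spool: Solder reel with green flanges, 37 mm diameter, 62 mm high, upright, loose; near the work, to be left alone. Origin at the centre of its underside.
- carton: Small lilac carton, 48x50x36 mm, loose; near the work, to be left alone. Origin at the centre of its underside.
- jar: Clear jar of wooden sticks, 33 mm diameter, 72 mm high, loose; near the work, to be left alone. Origin at the centre of its underside.

How it is judged (in metres and radians):
On the way, in this order (a step that is already met when the one before it is completed fails the run):
1. the bar has rolled over (turned by more than 115 degrees about its own axis) on its way (angle between bar's own z axis and vertical above 2 rad and height (world z) of bar below 0.045 m), for 0.02 s.
2. the bar lies down in the V (y of bar in the frame of v_block between -0.004 and 0.004 m and z of bar in the frame of v_block between 0.0275 and 0.0365 m and angle between the x axis of bar and the x axis of v_block, either way round below 0.05 rad), for 0.2 s.
At the end, for the whole second after the job is handed in: The bar rests in the V (axis within 4 mm of the groove's middle and about 4 mm of its seated height of 32 mm, parallel within 0.05 rad) with its end within 3.5 mm of the stop plate, at rest (all of step 2 and x of bar in the frame of v_block between -0.0135 and -0.006 m and linear speed of bar below 0.01 m/s and angular speed of bar below 0.2 rad/s); the robot touches nothing.
It fails at once if the bar is lifted, off the bench (by more than 10 mm before the ramp) or high over the block (axis over 55 mm) (height (world z) of bar above 0.055 m or (y of bar in the frame of v_block above 0.115 m and height (world z) of bar above 0.03 m)).
It fails at once if the bar is tipped up on end (axis more than 25 degrees from level) (angle between bar's own x axis and vertical below 1.13 rad or angle between bar's own x axis and vertical above 2.01 rad).
It fails at once if the fingers press the bar with more than 40 N (contact force between the fingers and bar above 40 N).
It fails at once if the spool, the carton or the jar is moved by more than 20 mm or tipped over (distance of any of spool, carton, jar from where it was at the start of the episode above 0.02 m or angle between any of spool, carton, jar's own z axis and vertical above 0.5 rad).
It also fails if it takes over 58 s, if anything falls off the work surface, if the arm or the gripper's body presses on something with over 40 N, if the wrist force passes 120 N, or if a joint passes its speed limit or range.

## Working session

There is one attempt and no reset: what is moved stays moved. The work goes in short steps, Python scripts to look and compute and a tool call to move; the robot and the scene stay as the last step left them, time stands still between calls to the robot, and variables do not carry over. Pictures are saved under pics/ and viewed, at most 10 in all, crops included, and the job is handed in when it is done.

Besides the shell and the picture viewer there is one more tool, called after "Request:" as name(argument=value, ...) on one line, values as JSON. jog_arm: Moves the arm, as the interface text tells. Its arguments: {"type":"object","properties":{"moves":{"type":"array"},"force":{"type":"number"}},"required":["moves"]}

```bash
mkdir -p pics; python3 - <<'E'
from rig import bot
import cv2,numpy as np
s=bot.read_state();print(s['t'],s['eef_pos'],s['orientation'],s['width'])
for n in('top','side'):
    f=bot.grab_frame(n);cv2.imwrite(f'pics/{n}0.png',f['img']);print(n,f['camera_matrix'],f['pose'])
    print([k for k in f])
E
```

```text
0.0 [0.25341953 0.57078079 0.23281979] [[-9.14017129e-01  4.05675244e-01 -5.33774115e-04]
 [ 4.05675576e-01  9.14015885e-01 -1.51312817e-03]
 [-1.25960619e-04 -1.59956418e-03 -9.99998713e-01]] 0.0880476133523851
top [[471.13015087   0.         284.27493007]
 [  0.         471.13015087 214.54737006]
 [  0.           0.           1.        ]] [[ 0.02486402  0.98621009 -0.1636198   0.51290908]
 [-0.99912961  0.02999853  0.02898476  0.0512218 ]
 [ 0.03349341  0.16275671  0.98609758  0.87747101]
 [ 0.          0.          0.          1.        ]]
['img', 'camera_matrix', 'pose']
side [[475.61442091   0.         281.71186944]
 [  0.         475.61442091 206.94325954]
 [  0.           0.           1.        ]] [[-0.98056905  0.16238366 -0.11007219  0.53543584]
 [-0.19613268 -0.82304924  0.53303088  0.49217006]
 [-0.00403933  0.54426234  0.83890535  0.75021984]
 [ 0.          0.          0.          1.        ]]
['img', 'camera_matrix', 'pose']
```

View pics/top0.png

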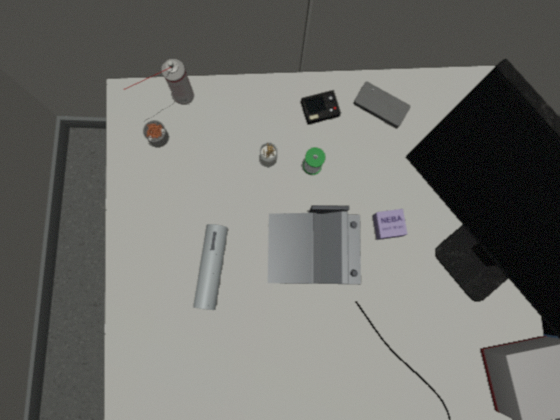

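View pics/side0.png

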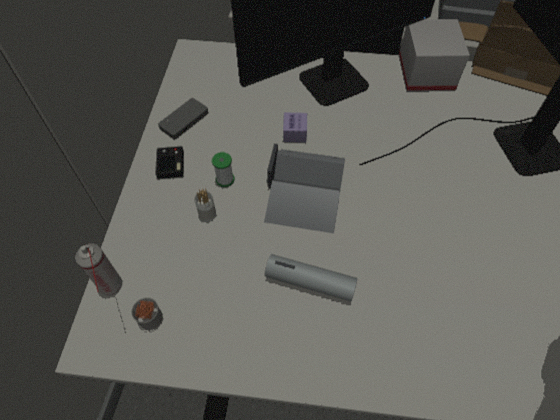

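Top view: the bar runs from (216,226), the keyway end, to (205,308). The ramp foot is at x≈268, rows 213–284, and the stop is at (330,209). The jar is at (268,153), the spool at (315,160) and the carton at (391,224). I'll enlarge both views for accurate points.

```bash
python3 - <<'E'
import cv2,numpy as np
t=cv2.imread('pics/top0.png')[140:320,185:415];s=cv2.imread('pics/side0.png')[140:310,190:370]
cv2.imwrite('pics/t1.png',cv2.convertScaleAbs(cv2.resize(t,None,fx=3.3,fy=3.3,interpolation=cv2.INTER_CUBIC),alpha=1.3))
cv2.imwrite('pics/s1.png',cv2.convertScaleAbs(cv2.resize(s,None,fx=3.5,fy=3.5,interpolation=cv2.INTER_CUBIC),alpha=1.3))
E
```

```text
(no output)
```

View pics/t1.png

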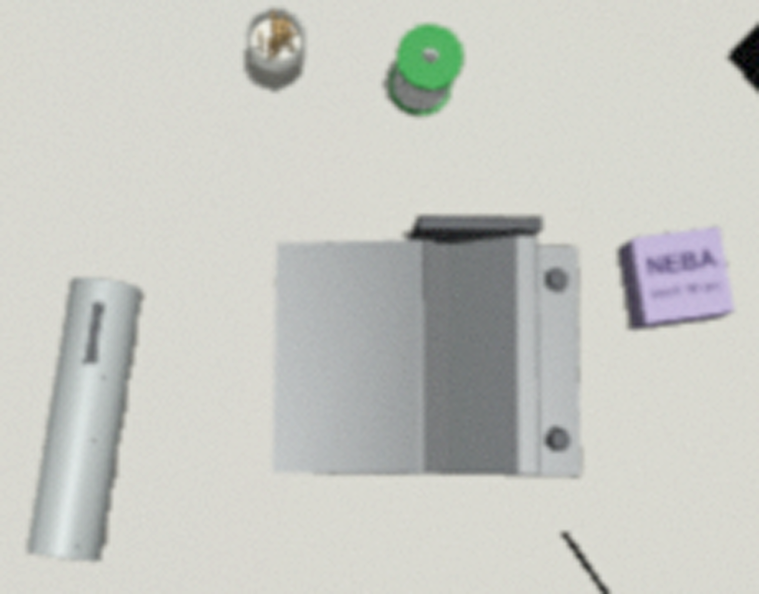

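View pics/s1.png

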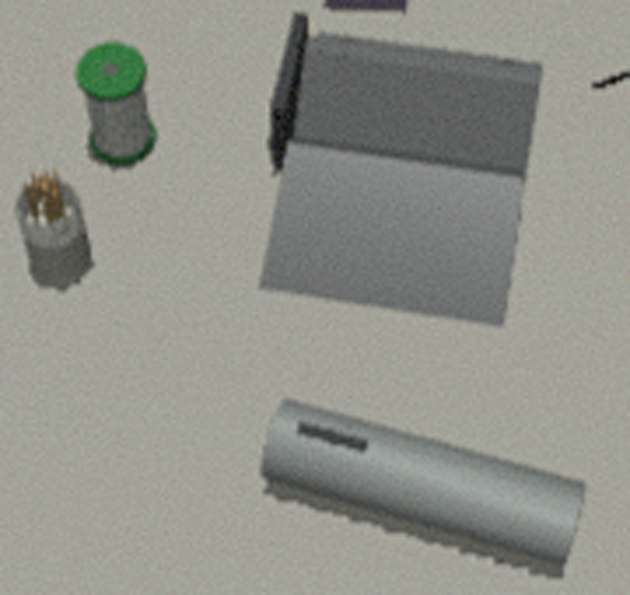

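Enlarged top view: ramp foot (275,243)–(275,471), lip (425,240)–(425,472), flange edge (580,247)–(580,476), and bar corners (72,280), (142,291), (28,553), (100,560). Side view: foot (261,288) and (503,325), lip (290,145) and (525,175), and bar ends about (275,442) and (572,527).

```bash
cat > h.py <<'E'
import numpy as np
from rig import bot
C={'top':(np.array([[471.13015087,0,284.27493007],[0,471.13015087,214.54737006],[0,0,1]]),np.array([[.02486402,.98621009,-.1636198,.51290908],[-.99912961,.02999853,.02898476,.0512218],[.03349341,.16275671,.98609758,.87747101]])),
'side':(np.array([[475.61442091,0,281.71186944],[0,475.61442091,206.94325954],[0,0,1]]),np.array([[-.98056905,.16238366,-.11007219,.53543584],[-.19613268,-.82304924,.53303088,.49217006],[-.00403933,.54426234,.83890535,.75021984]]))}
def ray(n,p):
    K,P=C[n];d=np.linalg.solve(K,[p[0],p[1],1.]);return P[:,3],P[:,:3]@(d*[1,-1,-1])
def atz(n,p,z):
    o,d=ray(n,p);return o+d*(z-o[2])/d[2]
def tri(a,b):
    o1,d1=ray('top',a);o2,d2=ray('side',b)
    k=np.linalg.lstsq(np.c_[d1,-d2],o2-o1,rcond=None)[0]
    p,q=o1+k[0]*d1,o2+k[1]*d2;return (p+q)/2,np.linalg.norm(p-q)
def proj(n,X):
    K,P=C[n];c=P[:,:3].T@(np.asarray(X)-P[:,3]);c=K@(c*[1,-1,-1]);return c[:2]/c[2]
E
python3 - <<'E'
from h import *
from scipy.optimize import least_squares
np.set_printoptions(precision=4,suppress=True)
T=lambda u,v:np.array([185+u/3.3,140+v/3.3]);S=lambda u,v:np.array([190+u/3.5,140+v/3.5])
obs=[(T(275,243),S(261,288),(65,98,0)),(T(275,471),S(503,325),(-65,98,0)),(T(425,240),S(290,145),(65,18,20)),(T(425,472),S(525,175),(-65,18,20)),(T(580,247),None,(65,-74,8)),(T(580,476),None,(-65,-74,8))]
for a,b,m in obs:
    print(m,tri(a,b) if b is not None else atz('top',a,.008))
def W(p,m):
    c,s=np.cos(p[2]),np.sin(p[2]);m=np.array(m)/1e3
    return np.array([p[0]+c*m[0]-s*m[1],p[1]+s*m[0]+c*m[1],m[2]])
def res(p):
    r=[]
    for a,b,m in obs:
        r+=list(proj('top',W(p,m))-a)
        if b is not None:r+=list(proj('side',W(p,m))-b)
    return r
q=least_squares(res,[.45,0,0]);print('block',q.x,np.round(q.fun,1))
p=q.x
e1=tri((T(72,280)+T(142,291))/2,S(275,442));e2=tri((T(28,553)+T(100,560))/2,S(572,527))
print(e1,e2,np.linalg.norm(e1[0]-e2[0]))
m=(e1[0]+e2[0])/2;d=e1[0]-e2[0]
c,s=np.cos(p[2]),np.sin(p[2]);R=np.array([[c,s],[-s,c]])
print('bar mid',m,'in block',R@(m[:2]-p[:2]),'yaw rel',np.arctan2(d[1],d[0])-p[2])
for n,a,z in(('jar',T(275,35),.072),('spool',T(430,56),.062),('carton',T(675,275),.036)):
    x=atz('top',a,z);print(n,x,'block',R@(x[:2]-p[:2]))
print('stop',W(p,(65,0,32)))
E
```

```text
(65, 98, 0) (array([0.6585, 0.0556, 0.0017]), np.float64(0.0010708758347361608))
(-65, 98, 0) (array([ 0.5303,  0.0516, -0.0009]), np.float64(8.112583823258888e-05))
(65, 18, 20) (array([ 0.6606, -0.029 ,  0.0146]), np.float64(0.0012240936624136486))
(-65, 18, 20) (array([ 0.5315, -0.0305,  0.0193]), np.float64(9.6083853836681e-05))
(65, -74, 8) [ 0.661  -0.1183  0.008 ]
(-65, -74, 8) [ 0.5317 -0.1181  0.008 ]
block [ 0.5958 -0.0453  0.0145] [ 1.  -0.  -0.5 -0.6 -0.1  0.5  0.5 -0.1 -1.2 -0.2 -0.7 -0.6 -1.2  0.5
  0.4  0.8  0.  -0.5  1.2 -0.1]
(array([0.6299, 0.1482, 0.0162]), np.float64(0.0002712275481145905)) (array([0.4823, 0.1642, 0.0161]), np.float64(0.002034231785671314)) 0.1484543365805933
bar mid [0.5561 0.1562 0.0162] in block [-0.0368  0.202 ] yaw rel -0.12252342963393542
jar [0.7605 0.0586 0.072 ] block [0.1661 0.1015]
spool [ 0.7547 -0.0259  0.062 ] block [0.1591 0.0171]
carton [ 0.6422 -0.1655  0.036 ] block [ 0.0446 -0.1208]
stop [ 0.6608 -0.0443  0.032 ]
```

Request:
jog_arm(moves=[[[-42,-19,8],[0,0,0],87.8],[[-42,-19,8],[0,0,0],87.8],[[-42,-19,8],[0,0,0],87.8],[[-42,-19,8],[0,0,0],87.8],[[-42,-19,8],[0,0,0],87.8]])

```text
t: 0.6
eef_pos: [0.4078, 0.3976, 0.1931]
orientation: [[-0.914, 0.406, -0.0], [0.406, 0.914, -0.0], [0.0, -0.0, -1.0]]
wrist_force: [1.4, 0.6, 0.3]
width: 0.0879
finger_force: 0.0
```

Request:
jog_arm(moves=[[[-42,-19,8],[0,0,0],87.8],[[-42,-19,8],[0,0,0],87.8],[[-42,-19,8],[0,0,0],87.8],[[-42,-19,8],[0,0,0],87.8],[[-42,-19,8],[0,0,0],87.8]])

```text
t: 1.1
eef_pos: [0.5612, 0.2256, 0.1531]
orientation: [[-0.914, 0.406, -0.0], [0.406, 0.914, -0.0], [0.0, -0.0, -1.0]]
wrist_force: [0.7, 0.1, 0.1]
width: 0.088
finger_force: 0.0
```

Request:
jog_arm(moves=[[[0,0,0],[0,0,0.13],87.8],[[0,0,0],[0,0,0.13],87.8],[[0,0,0],[0,0,0.13],87.8],[[0,0,0],[0,0,0.13],87.8],[[0,0,0],[0,0,0.13],87.8]])

```text
t: 1.6
eef_pos: [0.5601, 0.227, 0.1532]
orientation: [[-0.477, 0.879, -0.001], [0.879, 0.477, -0.0], [0.0, -0.001, -1.0]]
wrist_force: [1.2, 0.2, 0.2]
width: 0.0879
finger_force: 0.0
```

Request:
jog_arm(moves=[[[0,0,0],[0,0,0.13],87.8],[[0,0,0],[0,0,0.13],87.8],[[0,0,0],[0,0,0.13],87.8],[[0,0,0],[0,0,0.13],87.8],[[0,0,0],[0,0,0.09],87.8]])

```text
t: 2.1
eef_pos: [0.5601, 0.2271, 0.1532]
orientation: [[0.112, 0.994, -0.001], [0.994, -0.112, -0.0], [-0.001, -0.001, -1.0]]
wrist_force: [0.1, -0.3, -0.7]
width: 0.088
finger_force: 0.0
```

Request:
jog_arm(moves=[[[0,2,40],[0,0,0],87.8],[[0,1,40],[0,0,0],87.8],[[0,0,30],[0,0,0],87.8],[[0,0,20],[0,0,0],87.8],[[0,0,2],[0,0,0],87.8]])

```text
t: 2.6
eef_pos: [0.5613, 0.226, 0.0186]
orientation: [[0.107, 0.994, -0.005], [0.994, -0.107, -0.003], [-0.003, -0.005, -1.0]]
wrist_force: [-1.1, -0.4, 0.1]
width: 0.088
finger_force: 0.0
```

Request:
jog_arm(moves=[[[-10,0,0],[0,0,0],87.8],[[-10,0,0],[0,0,0],87.8],[[-8,0,0],[0,0,0],87.8],[[-4,0,0],[0,0,0],87.8],[[-2,0,0],[0,0,0],87.8]])

```text
t: 3.1
eef_pos: [0.5601, 0.1923, 0.0225]
orientation: [[0.108, 0.994, 0.001], [0.994, -0.108, 0.001], [0.001, 0.001, -1.0]]
wrist_force: [0.5, -0.4, -0.3]
width: 0.0881
finger_force: 0.0
```

```bash
python3 - <<'E'
from h import *
import cv2
s=bot.read_state();print(s['t'],s['eef_pos'],s['wrist_force'])
a=bot.grab_frame('top')['img'][150:330,180:380];b=bot.grab_frame('side')['img'][160:340,200:400]
cv2.imwrite('pics/c2.png',np.hstack([cv2.resize(i,(400,360),interpolation=cv2.INTER_CUBIC) for i in(a,b)]))
E
```

```text
3.1 [0.56013768 0.19233268 0.0224756 ] [ 0.54095089 -0.35718651 -0.26533964]
```

View pics/c2.png

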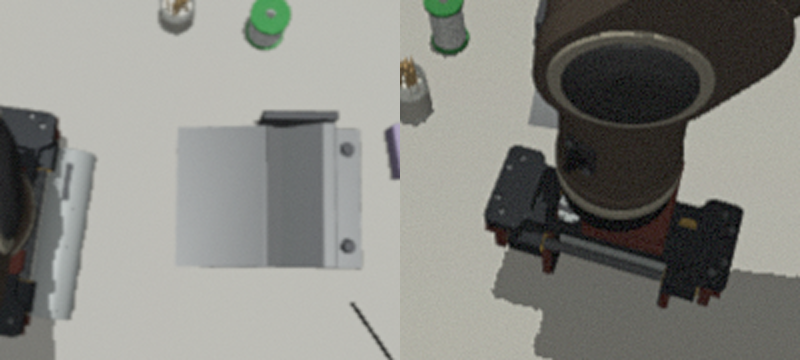

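The bar is parallel to the gripper and not yet touched. Next I push gently, squaring it up to the block.

Request:
jog_arm(moves=[[[-3,0,0],[0,0,0],87.8],[[-3,0,0],[0,0,0],87.8],[[-4,0,0],[0,0,0],87.8],[[-4,0,0],[0,0,0],87.8],[[-5,0,0],[0,0,0],87.8]])

```text
t: 3.7
eef_pos: [0.5577, 0.1739, 0.0216]
orientation: [[0.107, 0.994, 0.0], [0.994, -0.107, 0.0], [0.0, 0.0, -1.0]]
wrist_force: [-0.6, 0.6, 0.1]
width: 0.0878
finger_force: 0.2
```

Request:
jog_arm(moves=[[[-5,0,0],[0,0,-0.015],87.8],[[-5,0,0],[0,0,-0.015],87.8],[[-5,0,0],[0,0,-0.015],87.8],[[-5,0,0],[0,0,-0.015],87.8],[[-5,0,0],[0,0,-0.015],87.8]])

```text
t: 4.2
eef_pos: [0.5558, 0.1487, 0.0217]
orientation: [[0.031, 1.0, -0.0], [1.0, -0.031, 0.0], [0.0, -0.0, -1.0]]
wrist_force: [0.0, -0.1, 0.4]
width: 0.0879
finger_force: 0.2
```

Request:
jog_arm(moves=[[[-5,0,0],[0,0,-0.015],87.8],[[-5,0,0],[0,0,-0.015],87.8],[[-5,0,0],[0,0,-0.015],87.8],[[-5,0,0],[0,0,0],87.8],[[-5,0,0],[0,0,0],87.8]])

```text
t: 4.7
eef_pos: [0.5557, 0.1238, 0.0216]
orientation: [[-0.013, 1.0, 0.0], [1.0, 0.013, 0.0], [0.0, 0.0, -1.0]]
wrist_force: [-0.2, 0.2, 0.5]
width: 0.0877
finger_force: 0.1
```

```bash
python3 - <<'E'
from h import *
import cv2
s=bot.read_state();print(s['t'],s['eef_pos'],s['wrist_force'])
a=bot.grab_frame('top')['img'][150:330,180:380]
cv2.imwrite('pics/c3.png',cv2.resize(a,None,fx=3,fy=3,interpolation=cv2.INTER_CUBIC))
E
```

```text
4.7 [0.5556974  0.12383584 0.02164685] [-0.15951097  0.17279543  0.51113078]
```

View pics/c3.png

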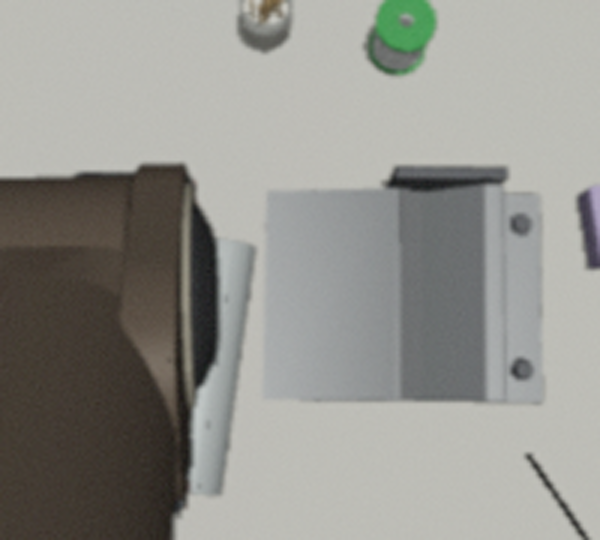

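```bash
python3 - <<'E'
from h import *
for u,v in((255,248),(217,493)): print(atz('top',(180+u/3,150+v/3),.022))
a=bot.grab_frame('top')['img'];import cv2;cv2.imwrite('pics/c4.png',cv2.resize(a[150:330,180:380],None,fx=3,fy=3,interpolation=cv2.INTER_CUBIC))
b=cv2.imread('pics/c3.png');d=cv2.absdiff(b,cv2.imread('pics/c4.png')).max(2)
# right edge column of bar per row
for im in(b,cv2.imread('pics/c4.png')):
    g=cv2.GaussianBlur(cv2.cvtColor(im,6),(9,9),0).astype(int)
    for r in(270,330,400,460):print(r,195+np.argmax(np.diff(g[r,195:262])),end=' ')
    print()
E
```

```text
[0.62023704 0.06046585 0.022     ]
[0.47364455 0.07832039 0.022     ]
270 217 330 217 400 195 460 225 
270 218 330 219 400 199 460 195
```

The bar kept its skew: the −x finger alone rolls it ahead (right edge (255,248)–(217,493) in this crop). A single-finger push won't turn it. I'll back off, straddle the bar diagonally with open fingers, and turn it with a light couple.

Request:
jog_arm(moves=[[[10,0,0],[0,0,0],87.8],[[20,0,-20],[0,0,0],87.8],[[30,0,-40],[0,0,0],87.8],[[40,0,-40],[0,0,0],87.8],[[40,0,-30],[0,0,0],87.8]])

```text
t: 5.3
eef_pos: [0.5539, 0.2613, 0.1491]
orientation: [[-0.012, 1.0, 0.001], [1.0, 0.012, 0.0], [0.0, 0.001, -1.0]]
wrist_force: [1.2, 0.5, -0.7]
width: 0.0882
finger_force: 0.0
```

```bash
python3 - <<'E'
from h import *
import cv2
s=bot.read_state();print(s['t'],s['eef_pos'])
i1=bot.grab_frame('top')['img'];
for k in range(6): i2=bot.grab_frame('top')['img']
f=lambda a:cv2.resize(a[190:340,190:300],(400,545),interpolation=cv2.INTER_CUBIC)
cv2.imwrite('pics/c5.png',np.hstack([f(i1),f(i2)]))
E
```

```text
5.3 [0.55387702 0.26131368 0.14914478]
```

View pics/c5.png

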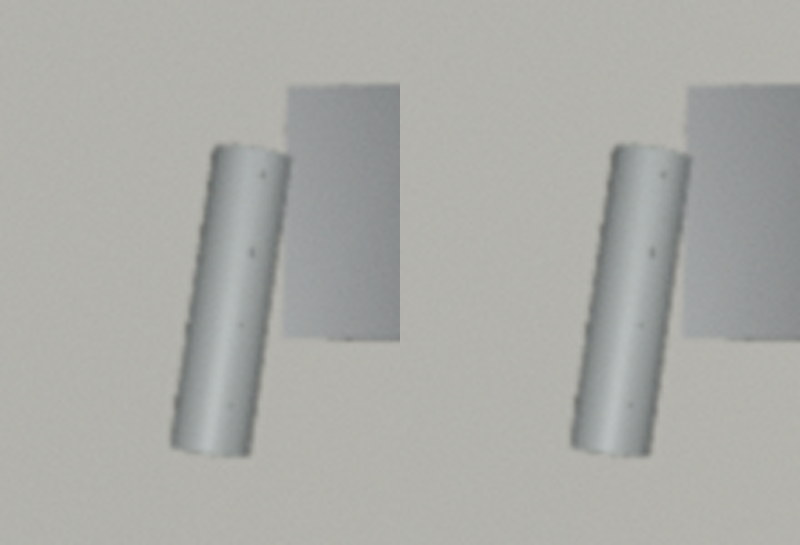

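```bash
python3 - <<'E'
from h import *
T=lambda u,v:(190+u*110/400,190+v*150/545)
e1=atz('top',T(252,150),.021);e2=atz('top',T(210.5,453),.021)
m=(e1+e2)/2;d=e1-e2;p=np.array([.5958,-.0453,.0145]);c,s=np.cos(p[2]),np.sin(p[2]);R=np.array([[c,s],[-s,c]])
print(e1,e2,'mid',m,'len',np.linalg.norm(d),'yaw',np.arctan2(d[1],d[0]),'blk',R@(m[:2]-p[:2]))
E
```

```text
[0.62260503 0.07097236 0.021     ] [0.47281355 0.08621351 0.021     ] mid [0.54770929 0.07859293 0.021     ] len 0.15056487152568734 yaw -0.10140014907974303 blk [-0.04628927  0.1245772 ]
```

At rest: mid (0.548, 0.079), yaw −0.10, length 150 mm as given. Now the straddle.

Request:
jog_arm(moves=[[[-36,-1,0],[0,0,0],87.8],[[-37,-1,0],[0,0,0],87.8],[[-37,-1,0],[0,0,0],87.8],[[-37,-1,0],[0,0,0],87.8],[[-36,0,0],[0,0,0],87.8]])

```text
t: 6.15
eef_pos: [0.5514, 0.0735, 0.1462]
orientation: [[-0.011, 1.0, -0.002], [1.0, 0.011, -0.001], [-0.001, -0.002, -1.0]]
wrist_force: [0.6, 0.4, 0.2]
width: 0.0878
finger_force: 0.0
```

Request:
jog_arm(moves=[[[0,0,0],[0,0,0.136],87.8],[[0,0,0],[0,0,0.136],87.8],[[0,0,0],[0,0,0.136],87.8],[[0,0,0],[0,0,0.136],87.8],[[0,0,0],[0,0,0.136],87.8]])

```text
t: 6.65
eef_pos: [0.5516, 0.0749, 0.1462]
orientation: [[0.625, 0.781, -0.002], [0.781, -0.625, -0.001], [-0.002, -0.001, -1.0]]
wrist_force: [-0.3, 0.1, -0.1]
width: 0.0876
finger_force: 0.0
```

Request:
jog_arm(moves=[[[0,0,0],[0,0,0.136],87.8],[[0,0,0],[0,0,0.136],87.8],[[0,0,0],[0,0,0.136],87.8],[[0,0,0],[0,0,0.136],87.8],[[0,0,0],[0,0,0.136],87.8]])

```text
t: 7.15
eef_pos: [0.5516, 0.0751, 0.1462]
orientation: [[0.977, 0.214, -0.001], [0.214, -0.977, -0.001], [-0.002, 0.0, -1.0]]
wrist_force: [-0.2, 0.4, -0.0]
width: 0.0879
finger_force: 0.0
```

Request:
jog_arm(moves=[[[0,0,0],[0,0,0],87.8]])

```text
t: 7.25
eef_pos: [0.5516, 0.0753, 0.1461]
orientation: [[0.976, 0.218, -0.002], [0.218, -0.976, -0.001], [-0.002, 0.001, -1.0]]
wrist_force: [-0.8, 0.6, 0.4]
width: 0.0876
finger_force: 0.0
```

Request:
jog_arm(moves=[[[-3,-4,30],[0,0,0],87.8],[[0,0,40],[0,0,0],87.8],[[0,0,30],[0,0,0],87.8],[[0,0,20],[0,0,0],87.8],[[0,0,0],[0,0,0],87.8]])

```text
t: 7.75
eef_pos: [0.5462, 0.0786, 0.0242]
orientation: [[0.975, 0.224, -0.005], [0.224, -0.975, -0.002], [-0.006, 0.0, -1.0]]
wrist_force: [-0.0, 0.3, -0.6]
width: 0.0878
finger_force: 0.0
```

Request:
jog_arm(moves=[[[0,0,0],[0,0,-0.1],87.8],[[0,0,0],[0,0,-0.1],87.8],[[0,0,0],[0,0,-0.1],87.8],[[0,0,0],[0,0,-0.08],87.8],[[0,0,0],[0,0,-0.04],87.8]])

```text
t: 8.25
eef_pos: [0.5491, 0.0791, 0.0283]
orientation: [[0.797, 0.604, 0.001], [0.604, -0.797, 0.0], [0.001, 0.001, -1.0]]
wrist_force: [-0.1, 0.9, 0.0]
width: 0.0876
finger_force: 0.0
```

Request:
jog_arm(moves=[[[0,0,0],[0,0,-0.03],87.8],[[0,0,0],[0,0,-0.03],87.8],[[0,0,0],[0,0,-0.03],87.8],[[0,0,0],[0,0,-0.03],87.8],[[0,0,0],[0,0,-0.03],87.8]])

```text
t: 8.75
eef_pos: [0.5485, 0.0797, 0.027]
orientation: [[0.699, 0.715, 0.0], [0.715, -0.699, -0.0], [-0.0, 0.0, -1.0]]
wrist_force: [-0.0, -0.5, 0.3]
width: 0.0879
finger_force: 1.0
```

Request:
jog_arm(moves=[[[0,0,0],[0,0,-0.025],87.8],[[0,0,0],[0,0,-0.025],87.8],[[0,0,0],[0,0,-0.025],87.8],[[0,0,0],[0,0,-0.02],87.8],[[0,0,0],[0,0,-0.01],87.8]])

```text
t: 9.25
eef_pos: [0.5485, 0.0798, 0.027]
orientation: [[0.622, 0.783, -0.0], [0.783, -0.622, 0.0], [0.0, -0.0, -1.0]]
wrist_force: [-0.8, 0.3, 1.0]
width: 0.0879
finger_force: 1.1
```

```bash
python3 - <<'E'
from h import *
import cv2
s=bot.read_state();print(s['t'],s['wrist_force'],s['finger_force'])
i1=bot.grab_frame('top')['img'];i2=bot.grab_frame('side')['img']
f=lambda a:cv2.resize(a,(400,545),interpolation=cv2.INTER_CUBIC)
cv2.imwrite('pics/c6.png',np.hstack([f(i1[190:340,190:300]),f(i2[180:330,250:360])]))
E
```

```text
9.25 [-0.77993921  0.29283425  1.02528617] 1.0796964797191322
```

View pics/c6.png

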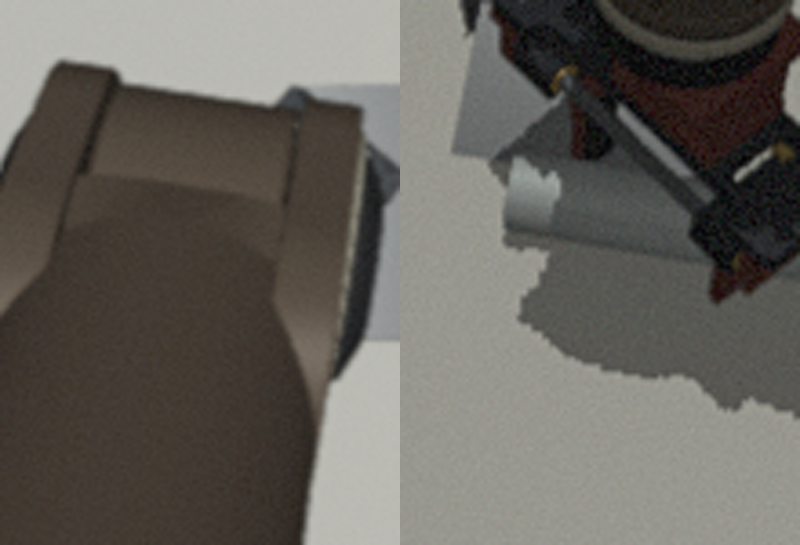

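The fingers straddle the bar and have turned it. In the side panel its lower edge runs from about (510,238) to (690,262); I'll estimate the yaw from that.

```bash
python3 - <<'E'
from h import *
T=lambda u,v:(250+(u-400)*110/400,180+v*150/545)
for q in((510,238),(545,245),(690,262)): print(atz('side',T(*q),.008))
a,b=[atz('side',T(*q),.008) for q in((510,238),(690,262))];print((a-b)[1]/(a-b)[0])
s=bot.read_state();R=s['orientation'];print(np.arctan2(R[1][1],R[0][1]))
E
```

```text
[0.61942376 0.10072918 0.008     ]
[0.60201885 0.10120764 0.008     ]
[0.5317803  0.09675263 0.008     ]
0.04537188764059972
-0.6716646552827974
```

Request:
jog_arm(moves=[[[0,0,0],[0,0,0.05],87.8],[[0,0,0],[0,0,0.1],87.8],[[0,0,0],[0,0,0.13],87.8],[[0,0,0],[0,0,0.13],87.8],[[0,0,0],[0,0,0.13],87.8]])

```text
t: 9.85
eef_pos: [0.5484, 0.0798, 0.027]
orientation: [[0.938, 0.346, -0.0], [0.346, -0.938, 0.0], [-0.0, -0.0, -1.0]]
wrist_force: [-0.0, 0.2, -0.6]
width: 0.0877
finger_force: 0.0
```

Request:
jog_arm(moves=[[[0,0,-30],[0,0,0],87.8],[[0,0,-45],[0,0,0],87.8],[[0,0,-45],[0,0,0],87.8],[[0,40,0],[0,0,0],87.8],[[0,40,0],[0,0,0],87.8]])

```text
t: 10.35
eef_pos: [0.5777, 0.0064, 0.1486]
orientation: [[0.934, 0.356, 0.003], [0.356, -0.934, 0.002], [0.003, -0.0, -1.0]]
wrist_force: [0.1, -0.2, -0.1]
width: 0.0877
finger_force: 0.0
```

Request:
jog_arm(moves=[[[7,-36,0],[0,0,0],87.8],[[7,-36,0],[0,0,0],87.8],[[8,-36,0],[0,0,0],87.8],[[8,-37,0],[0,0,0],87.8],[[8,-37,0],[0,0,0],87.8]])

```text
t: 10.85
eef_pos: [0.5478, 0.19, 0.147]
orientation: [[0.936, 0.351, -0.0], [0.351, -0.936, 0.0], [-0.0, -0.0, -1.0]]
wrist_force: [0.7, 0.0, -0.2]
width: 0.088
finger_force: 0.0
```

Request:
jog_arm(moves=[[[0,0,0],[0,0,-0.122],87.8],[[0,0,0],[0,0,-0.122],87.8],[[0,0,0],[0,0,-0.122],87.8],[[0,0,0],[0,0,-0.122],87.8],[[0,0,0],[0,0,-0.122],87.8]])

```text
t: 11.35
eef_pos: [0.5481, 0.1887, 0.1469]
orientation: [[0.562, 0.827, -0.0], [0.827, -0.562, -0.0], [-0.0, -0.0, -1.0]]
wrist_force: [0.1, -0.8, -0.6]
width: 0.0878
finger_force: 0.0
```

Request:
jog_arm(moves=[[[0,0,0],[0,0,-0.122],87.8],[[0,0,0],[0,0,-0.122],87.8],[[0,0,0],[0,0,-0.122],87.8],[[0,0,0],[0,0,-0.122],87.8],[[0,0,0],[0,0,-0.122],87.8]])

```text
t: 11.85
eef_pos: [0.5481, 0.1886, 0.1469]
orientation: [[-0.013, 1.0, -0.0], [1.0, 0.013, -0.0], [-0.0, -0.0, -1.0]]
wrist_force: [0.0, -0.4, 0.8]
width: 0.0876
finger_force: 0.0
```

```bash
cat >> h.py <<'E'
def edges(img,rows,c0,c1):
    import cv2
    g=cv2.GaussianBlur(cv2.cvtColor(img,6),(5,5),0).astype(float)
    return [(r,c0+np.argmin(np.diff(g[r,c0:c1]))) for r in rows]
E
python3 - <<'E'
from h import *
import cv2
s=bot.read_state();print(s['t'],s['eef_pos'],s['orientation'])
im=bot.grab_frame('top')['img'];cv2.imwrite('pics/top7.png',im)
e=edges(im,range(225,320,6),215,270);print(e)
g=cv2.cvtColor(im,6);print(g[270,225:275])
cv2.imwrite('pics/c7.png',cv2.resize(im[190:340,190:300],(440,600),interpolation=cv2.INTER_CUBIC))
E
```

```text
11.85 [0.54805691 0.18858785 0.1469012 ] [[-1.30591835e-02  9.99914692e-01 -2.57149353e-04]
 [ 9.99914715e-01  1.30591454e-02 -1.49109507e-04]
 [-1.45738636e-04 -2.59074671e-04 -9.99999956e-01]]
[(225, np.int64(267)), (231, np.int64(242)), (237, np.int64(242)), (243, np.int64(242)), (249, np.int64(242)), (255, np.int64(241)), (261, np.int64(241)), (267, np.int64(241)), (273, np.int64(241)), (279, np.int64(240)), (285, np.int64(240)), (291, np.int64(240)), (297, np.int64(240)), (303, np.int64(240)), (309, np.int64(239)), (315, np.int64(239))]
[189 189 189 188 188 190 188 188 189 190 189 189 189 188 189 187 176 143
 135 141 155 161 166 173 177 184 190 193 190 188 184 177 172 165 159 150
 142 134 152 183 189 188 184 175 173 171 172 172 171 170]
```

View pics/c7.png

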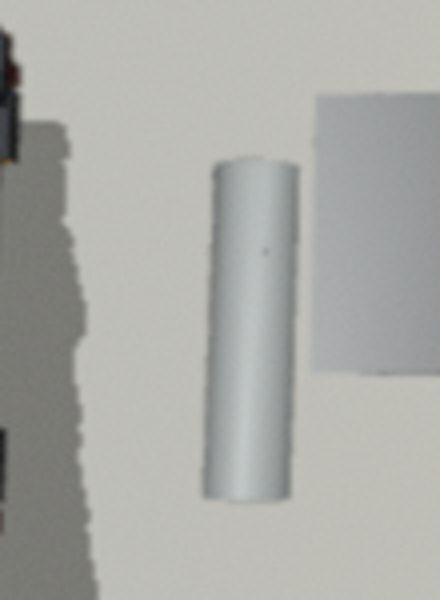

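The bar is now parallel to the ramp foot within about 0.01 rad (bar edge (215,160)–(205,497), foot edge (317,94)–(312,372)). I'll locate its centre and push it up.

```bash
python3 - <<'E'
from h import *
T=lambda u,v:(190+u/4,190+v/4)
e1=atz('top',T(257,161),.021);e2=atz('top',T(248,498.5),.021);m=(e1+e2)/2;d=e1-e2
p=np.array([.5958,-.0453,.0145]);c,s=np.cos(p[2]),np.sin(p[2]);R=np.array([[c,s],[-s,c]])
print(m,np.linalg.norm(d),np.arctan2(d[1],d[0]),R@(m[:2]-p[:2]))
E
```

```text
[0.54865951 0.07959258 0.021     ] 0.15116984250218188 0.008831382693780305 [-0.04532466  0.12556296]
```

Request:
jog_arm(moves=[[[0,0,40],[0,0,0],87.8],[[-10,0,40],[0,0,0],87.8],[[-15,0,30],[0,0,0],87.8],[[-15,0,15],[0,0,0],87.8],[[-15,0,0],[0,0,0],87.8]])

```text
t: 12.4
eef_pos: [0.5469, 0.1325, 0.0197]
orientation: [[-0.006, 1.0, -0.004], [1.0, 0.006, -0.002], [-0.002, -0.004, -1.0]]
wrist_force: [-0.3, 0.1, -0.2]
width: 0.0881
finger_force: 0.0
```

Request:
jog_arm(moves=[[[-7,0,0],[0,0,0],87.8],[[-4,0,0],[0,0,0],87.8],[[-3,0,0],[0,0,0],87.8],[[-3,0,0],[0,0,0],87.8],[[-3,0,0],[0,0,0],87.8]])

```text
t: 12.9
eef_pos: [0.5491, 0.1142, 0.0225]
orientation: [[-0.009, 1.0, 0.001], [1.0, 0.009, 0.001], [0.001, 0.001, -1.0]]
wrist_force: [-0.4, -0.3, 0.1]
width: 0.0881
finger_force: 0.0
```

Request:
jog_arm(moves=[[[-4,0,0],[0,0,0],87.8],[[-4,0,0],[0,0,0],87.8],[[-4,0,0],[0,0,0],87.8],[[-4,0,0],[0,0,0],87.8],[[-4,0,0],[0,0,0],87.8]])

```text
t: 13.4
eef_pos: [0.549, 0.0932, 0.0219]
orientation: [[-0.008, 1.0, -0.0], [1.0, 0.008, -0.0], [-0.0, -0.0, -1.0]]
wrist_force: [-1.0, 1.1, -0.3]
width: 0.0876
finger_force: 0.2
```

Request:
jog_arm(moves=[[[-4,0,0],[0,0,0],87.8],[[-4,0,0],[0,0,0],87.8],[[-4,0,-1],[0,0,0],87.8],[[-4,0,-1],[0,0,0],87.8],[[-4,0,-1],[0,0,0],87.8]])

```text
t: 13.9
eef_pos: [0.5499, 0.0764, 0.0257]
orientation: [[-0.01, 1.0, 0.002], [1.0, 0.01, 0.003], [0.003, 0.002, -1.0]]
wrist_force: [0.1, 8.5, 4.8]
width: 0.0876
finger_force: 4.0
```

Request:
jog_arm(moves=[[[-4,0,-1],[0,0,0],87.8],[[-4,0,-1],[0,0,0],87.8],[[-4,0,-1],[0,0,0],87.8],[[-4,0,-1],[0,0,0],87.8],[[-4,0,-1],[0,0,0],87.8]])

```text
t: 14.4
eef_pos: [0.5501, 0.0563, 0.0308]
orientation: [[-0.01, 1.0, 0.002], [1.0, 0.01, 0.003], [0.003, 0.002, -1.0]]
wrist_force: [-0.5, 7.9, 4.9]
width: 0.0876
finger_force: 4.0
```

Request:
jog_arm(moves=[[[-4,0,-1],[0,0,0],87.8],[[-4,0,-1],[0,0,0],87.8],[[-4,0,-1],[0,0,0],87.8],[[-4,0,-1],[0,0,0],87.8],[[-4,0,-1],[0,0,0],87.8]])

```text
t: 14.9
eef_pos: [0.5502, 0.0363, 0.0357]
orientation: [[-0.01, 1.0, 0.001], [1.0, 0.01, 0.003], [0.003, 0.001, -1.0]]
wrist_force: [-0.2, 8.6, 5.0]
width: 0.0879
finger_force: 4.0
```

```bash
python3 - <<'E'
from h import *
import cv2
s=bot.read_state();print(s['t'],s['eef_pos'],s['wrist_force'])
im=bot.grab_frame('top')['img'];cv2.imwrite('pics/top8.png',im)
g=cv2.cvtColor(im,6)
for r in(225,235,250,265,280,295,300):print(r,g[r,250:345:3])
E
```

```text
14.9 [0.55020119 0.03625642 0.03571245] [-0.15705519  8.64678436  5.0316572 ]
225 [ 63  64  61  56  62  74  76  70  71  68  69  69  68  70  67  70  65  67
  66  62  67  61  41  62  63  62  60  63  87 103 109 160]
235 [ 65  61  60  44  79  77  82  79  77  77  78  78  79  77  75  75  75  73
  76  76  77  70  37  66  62  63  64  61  63 103 108 163]
250 [ 74  73  63  66  65  58  59  61  60  58  62  60  59  57  60  59  59  65
  64  67  65  68  52  65  65  62  64  66  60  33 104 164]
265 [ 75  52  55  55  57  58  59  56  58  56  61  59  59  62  58  62  57  60
  59  57  57  56  58  79  77  79  75  76  69  45 105 167]
280 [ 55  58  53  55  56  57  60  59  59  61  60  60  61  60  60  60  60  60
  60  54  54  57  49  54  98 101  97 101  72 107 107 167]
295 [ 55  53  53  57  59  59  58  59  59  60  57  63  57  61  61  60  57  57
  58  54  59  55  54  52  51  50  95 103 184 183 185 183]
300 [ 57  57  57  58  54  58  60  61  62  61  61  62  59  60  61  59  62  57
  55  56  59  52  55  48  47  44  69 115 184 183 183 184]
```

Request:
jog_arm(moves=[[[-4,0,-1],[0,0,0],87.8],[[-4,0,-1],[0,0,0],87.8],[[-4,0,-1],[0,0,0],87.8],[[-4,0,-1],[0,0,0],87.8],[[-4,0,-1],[0,0,0],87.8]])

```text
t: 15.45
eef_pos: [0.5503, 0.0162, 0.0406]
orientation: [[-0.01, 1.0, 0.001], [1.0, 0.01, 0.003], [0.003, 0.001, -1.0]]
wrist_force: [0.4, 8.2, 4.5]
width: 0.0879
finger_force: 4.1
```

Request:
jog_arm(moves=[[[-3,0,-1],[0,0,0],87.8],[[-3,0,0],[0,0,0],87.8],[[-3,0,-1],[0,0,0],87.8],[[-3,0,0],[0,0,0],87.8],[[-2,0,0],[0,0,0],87.8]])

```text
t: 15.95
eef_pos: [0.5495, -0.0013, 0.0419]
orientation: [[-0.007, 1.0, -0.0], [1.0, 0.007, -0.001], [-0.001, -0.0, -1.0]]
wrist_force: [-0.2, -0.3, -0.7]
width: 0.0875
finger_force: 0.0
```

The force has vanished, so the bar dropped. I'll lift clear and check.

Request:
jog_arm(moves=[[[10,0,-10],[0,0,0],87.8],[[30,0,-40],[0,0,0],87.8],[[45,0,-45],[0,0,0],87.8],[[45,0,0],[0,0,0],87.8],[[40,0,0],[0,0,0],87.8]])

```text
t: 16.45
eef_pos: [0.5489, 0.1627, 0.1295]
orientation: [[-0.008, 1.0, 0.003], [1.0, 0.008, 0.002], [0.002, 0.003, -1.0]]
wrist_force: [0.5, 0.5, -0.1]
width: 0.0879
finger_force: 0.0
```

```bash
python3 - <<'E'
from h import *
import cv2
s=bot.read_state();print(s['t'],s['eef_pos'])
a=bot.grab_frame('top')['img'];b=bot.grab_frame('side')['img']
cv2.imwrite('pics/c9.png',np.hstack([cv2.resize(a[190:320,255:375],(400,433),interpolation=cv2.INTER_CUBIC),cv2.resize(b[120:250,250:370],(400,433),interpolation=cv2.INTER_CUBIC)]))
E
```

```text
16.45 [0.54889482 0.16268837 0.12948768]
```

View pics/c9.png

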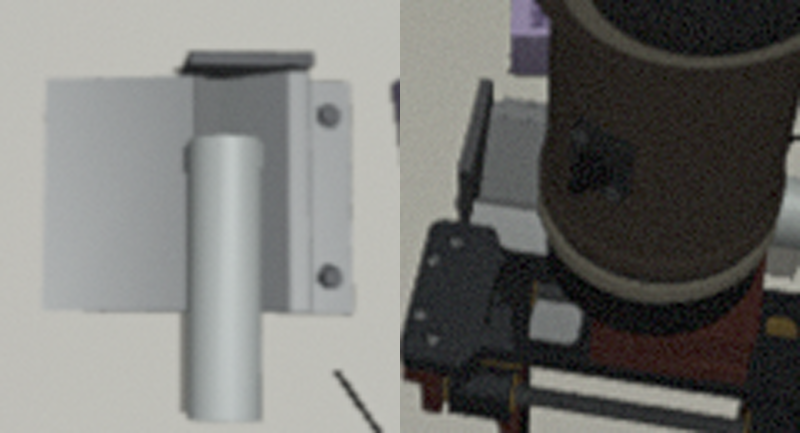

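The bar lies in the V, parallel, with ends at about (225,136) and (222,418) in the left panel. I'll compute the ends and then push lengthwise with closed fingers.

```bash
python3 - <<'E'
from h import *
T=lambda u,v:(255+u*.3,190+v*.3)
p=np.array([.5958,-.0453,.0145]);c,s=np.cos(p[2]),np.sin(p[2]);R=np.array([[c,s],[-s,c]])
for q in((225,136),(222,419)):
    x=atz('top',T(*q),.032);print(x,R@(x[:2]-p[:2]))
E
```

```text
[ 0.62542463 -0.04374147  0.032     ] [0.02964412 0.00112883]
[ 0.47459368 -0.04390399  0.032     ] [-0.12117333  0.00315329]
```

Request:
jog_arm(moves=[[[-42,-26,0],[0,0,0],0],[[-42,-26,0],[0,0,0],0],[[-42,-26,0],[0,0,0],0],[[-42,-26,0],[0,0,0],0],[[-42,-26,0],[0,0,0],0]], force=5)

```text
t: 17.05
eef_pos: [0.4187, -0.0527, 0.1277]
orientation: [[-0.008, 1.0, 0.0], [1.0, 0.008, 0.0], [0.0, 0.0, -1.0]]
wrist_force: [0.3, -0.7, 0.1]
width: 0.0516
finger_force: 0.0
```

Request:
jog_arm(moves=[[[0,0,0],[0,0,0],0],[[0,0,0],[0,0,0],0],[[0,0,0],[0,0,0],0],[[0,0,0],[0,0,0],0]])

```text
t: 17.45
eef_pos: [0.4209, -0.05, 0.1274]
orientation: [[-0.01, 1.0, 0.0], [1.0, 0.01, -0.0], [-0.0, 0.0, -1.0]]
wrist_force: [0.3, -0.0, -0.4]
width: 0.0191
finger_force: 0.0
```

Request:
jog_arm(moves=[[[3,0,0],[0,0,0],0],[[0,0,30],[0,0,0],0],[[0,0,35],[0,0,0],0],[[0,0,25],[0,0,0],0],[[0,0,6],[0,0,0],0]])

```text
t: 17.95
eef_pos: [0.4187, -0.0473, 0.0291]
orientation: [[-0.009, 1.0, -0.004], [1.0, 0.009, -0.0], [-0.0, -0.004, -1.0]]
wrist_force: [-0.2, -0.5, 0.4]
width: 0.0005
finger_force: 0.0
```

Request:
jog_arm(moves=[[[0,12,0],[0,0,0],0],[[0,10,0],[0,0,0],0],[[0,6,0],[0,0,0],0],[[0,3,0],[0,0,0],0],[[0,3,0],[0,0,0],0]])

```text
t: 18.45
eef_pos: [0.4548, -0.0477, 0.0319]
orientation: [[-0.008, 1.0, 0.001], [1.0, 0.008, 0.0], [0.0, 0.001, -1.0]]
wrist_force: [-0.2, 0.0, 0.2]
width: 0.0006
finger_force: 0.0
```

Request:
jog_arm(moves=[[[0,3,0],[0,0,0],0],[[0,3,0],[0,0,0],0],[[0,3,0],[0,0,0],0],[[0,3,0],[0,0,0],0],[[0,3,0],[0,0,0],0]])

```text
t: 18.95
eef_pos: [0.4667, -0.0476, 0.0309]
orientation: [[-0.008, 1.0, -0.005], [1.0, 0.008, 0.001], [0.001, -0.005, -1.0]]
wrist_force: [-8.6, -0.4, 5.0]
width: 0.0004
finger_force: 4.0
```

Request:
jog_arm(moves=[[[0,3,0],[0,0,0],0],[[0,3,0],[0,0,0],0],[[0,3,0],[0,0,0],0],[[0,2,0],[0,0,0],0],[[0,2,0],[0,0,0],0]])

```text
t: 19.45
eef_pos: [0.4794, -0.0475, 0.0309]
orientation: [[-0.008, 1.0, -0.005], [1.0, 0.008, 0.001], [0.001, -0.005, -1.0]]
wrist_force: [-8.5, 0.4, 7.5]
width: 0.0006
finger_force: 4.7
```

Request:
jog_arm(moves=[[[0,2,0],[0,0,0],0],[[0,2,0],[0,0,0],0],[[0,1,0],[0,0,0],0],[[0,1,0],[0,0,0],0],[[0,1,0],[0,0,0],0]])

```text
t: 19.95
eef_pos: [0.4863, -0.0474, 0.0309]
orientation: [[-0.008, 1.0, -0.005], [1.0, 0.008, 0.001], [0.001, -0.005, -1.0]]
wrist_force: [-8.5, 0.1, 6.3]
width: 0.0005
finger_force: 4.6
```

Request:
jog_arm(moves=[[[0,1,0],[0,0,0],0],[[0,1,0],[0,0,0],0],[[0,1,0],[0,0,0],0],[[0,1,0],[0,0,0],0],[[0,1,0],[0,0,0],0]])

```text
t: 20.45
eef_pos: [0.4914, -0.0474, 0.0309]
orientation: [[-0.008, 1.0, -0.005], [1.0, 0.008, 0.001], [0.001, -0.005, -1.0]]
wrist_force: [-7.3, 0.1, 6.3]
width: 0.0005
finger_force: 4.4
```

```bash
python3 - <<'E'
from h import *
import cv2
s=bot.read_state();print(s['t'],s['eef_pos'],s['wrist_force'])
im=bot.grab_frame('top')['img'];g=cv2.cvtColor(im,6);cv2.imwrite('pics/top11.png',im)
o=cv2.cvtColor(cv2.imread('pics/top0.png'),6)
p=np.array([.5958,-.0453,.0145])
for bx in range(20,72,4):
    q=proj('top',[p[0]+bx/1e3,p[1]+.0145*bx/1e3,.045]);u,v=np.round(q).astype(int)
    print(bx,(u,v),g[v,u-3:u+4].mean().round(),o[v,u-3:u+4].mean().round())
E
```

```text
20.45 [ 0.49142521 -0.04739317  0.03090757] [-7.25187114  0.08296488  6.31274114]
20 (np.int64(324), np.int64(235)) 177.0 92.0
24 (np.int64(324), np.int64(233)) 176.0 93.0
28 (np.int64(324), np.int64(231)) 176.0 92.0
32 (np.int64(324), np.int64(229)) 176.0 93.0
36 (np.int64(324), np.int64(226)) 175.0 92.0
40 (np.int64(324), np.int64(224)) 175.0 93.0
44 (np.int64(324), np.int64(222)) 175.0 92.0
48 (np.int64(324), np.int64(220)) 174.0 93.0
52 (np.int64(324), np.int64(218)) 174.0 92.0
56 (np.int64(324), np.int64(215)) 168.0 93.0
60 (np.int64(324), np.int64(213)) 68.0 58.0
64 (np.int64(324), np.int64(211)) 31.0 27.0
68 (np.int64(324), np.int64(209)) 61.0 54.0
```

Request:
jog_arm(moves=[[[0,1,0],[0,0,0],0],[[0,1,0],[0,0,0],0],[[0,1,0],[0,0,0],0]])

```text
t: 20.8
eef_pos: [0.4943, -0.0473, 0.0309]
orientation: [[-0.008, 1.0, -0.005], [1.0, 0.008, 0.001], [0.001, -0.005, -1.0]]
wrist_force: [-8.4, 0.0, 6.9]
width: 0.0005
finger_force: 4.6
```

Request:
jog_arm(moves=[[[0,1,0],[0,0,0],0],[[0,1,0],[0,0,0],0]])

```text
t: 21.0
eef_pos: [0.4963, -0.0473, 0.0309]
orientation: [[-0.008, 1.0, -0.005], [1.0, 0.008, 0.001], [0.001, -0.005, -1.0]]
wrist_force: [-9.3, 0.1, 7.7]
width: 0.0005
finger_force: 4.7
```

Request:
jog_arm(moves=[[[0,0.7,0],[0,0,0],0],[[0,0.7,0],[0,0,0],0]])

```text
t: 21.2
eef_pos: [0.4978, -0.0473, 0.0309]
orientation: [[-0.008, 1.0, -0.005], [1.0, 0.008, 0.001], [0.001, -0.005, -1.0]]
wrist_force: [-8.8, 0.8, 6.2]
width: 0.0008
finger_force: 4.4
```

Request:
jog_arm(moves=[[[0,0.7,0],[0,0,0],0]])

```text
t: 21.3
eef_pos: [0.4985, -0.0473, 0.0309]
orientation: [[-0.008, 1.0, -0.005], [1.0, 0.008, 0.001], [0.001, -0.005, -1.0]]
wrist_force: [-7.9, 0.1, 7.1]
width: 0.0005
finger_force: 4.5
```

Request:
jog_arm(moves=[[[0,0.7,0],[0,0,0],0]])

```text
t: 21.4
eef_pos: [0.4992, -0.0473, 0.0309]
orientation: [[-0.008, 1.0, -0.005], [1.0, 0.008, 0.001], [0.001, -0.005, -1.0]]
wrist_force: [-8.3, -0.1, 6.0]
width: 0.0003
finger_force: 4.5
```

Request:
jog_arm(moves=[[[0,0.6,0],[0,0,0],0]])

```text
t: 21.5
eef_pos: [0.4999, -0.0473, 0.0309]
orientation: [[-0.008, 1.0, -0.005], [1.0, 0.008, 0.001], [0.001, -0.005, -1.0]]
wrist_force: [-7.0, 0.7, 6.0]
width: 0.0007
finger_force: 4.4
```

Request:
jog_arm(moves=[[[0,0.6,0],[0,0,0],0]])

```text
t: 21.6
eef_pos: [0.4998, -0.0473, 0.0308]
orientation: [[-0.008, 1.0, -0.006], [1.0, 0.008, 0.001], [0.001, -0.006, -1.0]]
wrist_force: [-9.8, 0.6, 7.5]
width: 0.0003
finger_force: 5.9
```

```bash
python3 - <<'E'
from h import *
import cv2
s=bot.read_state();print(s['t'],s['eef_pos'],s['wrist_force'])
g=cv2.cvtColor(bot.grab_frame('top')['img'],6);o=cv2.cvtColor(cv2.imread('pics/top11.png'),6);z=cv2.cvtColor(cv2.imread('pics/top0.png'),6)
for v in range(205,222):print(v,g[v,320:328].mean().round(),o[v,320:328].mean().round(),z[v,320:328].mean().round())
E
```

```text
21.6 [ 0.49984178 -0.0472873   0.03082075] [-9.78216532  0.64460451  7.45649512]
205 131.0 130.0 118.0
206 97.0 95.0 86.0
207 95.0 96.0 86.0
208 91.0 92.0 83.0
209 100.0 61.0 53.0
210 158.0 36.0 31.0
211 174.0 31.0 27.0
212 174.0 38.0 35.0
213 173.0 67.0 57.0
214 173.0 122.0 87.0
215 173.0 166.0 93.0
216 174.0 173.0 93.0
217 174.0 173.0 92.0
218 174.0 173.0 92.0
219 174.0 172.0 92.0
220 174.0 172.0 93.0
221 174.0 173.0 93.0
```

The bar reaches the plate and the tool has stopped with the force rising, so it touches. I'll back off and rise.

Request:
jog_arm(moves=[[[0,-2,0],[0,0,0],0],[[0,-6,0],[0,0,0],0],[[0,-20,0],[0,0,0],0],[[0,-30,0],[0,0,0],0],[[0,-10,-20],[0,0,0],0]])

```text
t: 22.15
eef_pos: [0.4309, -0.048, 0.0498]
orientation: [[-0.008, 1.0, -0.006], [1.0, 0.008, -0.0], [-0.0, -0.006, -1.0]]
wrist_force: [0.1, -0.2, 0.4]
width: 0.0006
finger_force: 0.0
```

Request:
jog_arm(moves=[[[0,0,-40],[0,0,0],0],[[0,0,-40],[0,0,0],0],[[0,0,-20],[0,0,0],0],[[0,0,0],[0,0,0],0],[[0,0,0],[0,0,0],0]])

```text
t: 22.65
eef_pos: [0.4353, -0.0477, 0.1514]
orientation: [[-0.008, 1.0, 0.001], [1.0, 0.008, 0.001], [0.001, 0.001, -1.0]]
wrist_force: [0.2, -0.3, -0.2]
width: 0.0003
finger_force: 0.0
```

```bash
python3 - <<'E'
from h import *
import cv2
s=bot.read_state();print(s['t'],s['eef_pos'],s['wrist_force'])
im=bot.grab_frame('top')['img'];g=cv2.cvtColor(im,6)
print([g[v,320:328].mean().round() for v in range(205,218)])
for r in(215,235,255,275,285):
    print(r,g[r,305:350])
E
```

```text
22.65 [ 0.43528393 -0.04768723  0.15135944] [ 0.20742154 -0.33999478 -0.16304972]
[np.float64(122.0), np.float64(90.0), np.float64(88.0), np.float64(84.0), np.float64(94.0), np.float64(148.0), np.float64(163.0), np.float64(164.0), np.float64(164.0), np.float64(164.0), np.float64(165.0), np.float64(165.0), np.float64(165.0)]
215 [128 125 125 126 125 113  84  88 105 114 126 133 138 146 147 155 159 166
 172 175 172 163 156 147 145 139 131 118 101  97  94  96  96  98  96 104
 119 143 148 148 147 140 131 137 144]
235 [129 127 127 127 113  84  73  92 108 119 130 138 144 146 152 155 163 171
 175 176 174 165 160 152 146 142 134 121 110 100  95  95  95  97  96  97
 119 141 150 149 149 147 136 136 145]
255 [129 129 130 127 126 113  86  97 110 124 132 141 145 150 155 161 167 173
 173 175 172 166 162 155 150 145 135 122 102  99  95  99  98  95  96  98
 115 144 151 154 152 150 142 139 149]
275 [129 128 129 129 126 114  87  98 116 126 136 142 149 154 158 165 169 171
 174 176 170 166 163 155 151 145 136 121 104  97  97  96  98 100  94  96
 112 138 154 155 153 153 146 137 143]
285 [106 108 105 109 106 101  86  78  82  86  90  90  92  91  82  76  68  75
  85  87  86  84  79  83  78  75  70  71  80 100 104 104  96  93  88  89
  88  90  88  86  89  83  88  95  95]
```

The bar still touches the plate and lies straight in the V, with the robot clear.

```bash
python3 -c "
from rig import bot
print(bot.job_done())"
```

```text
the job is handed in; nothing more can be done
None
```

I rolled the bar up the ramp into the V, pushed it along the groove until its end touched the stop plate, backed the arm clear, and handed the job in at about 23 s of the 58 s; the hand-in gave no verdict.

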